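# Step a specimen dish to two marks and shut the light shield

### The arm

A 7-joint arm with a two-finger parallel gripper is mounted at the origin on the work surface. World frame = base frame: x ahead of the robot, y to its left, z up, the work surface at z = 0. Lengths are in m, angles in rad, forces in N, time in s.
With the tool pointing down it reaches from about 0.375 to 0.925 m from the base axis. Payload 3.1 kg.
Tool frame: the origin (TCP) lies between the finger pads; the fingertips stand 19 mm ahead of it and the grasp point (between the pads) is the TCP; z points along the fingers, y is the line along which they close (so a half turn about z gives the same grasp; the last joint's range is limited). The gripper opens to 85 mm and grips with 20 to 120 N. Pads are 22 mm wide; open, the fingers measure 114 mm over their backs; the gripper's body (76 mm by 85 mm) begins 54 mm behind the grasp point. The pads swing forward as they close: fully open they stand 13 mm farther back than shut.
Start: joints at [1.012, 0.383, 0.044, 1.598, -0.018, 1.161, -0.05], TCP at [0.289, -0.582, 0.25] pointing down, gripper open.
Joint ranges: [-2.61, 2.61], [-0.41, 2.15], [-1.48, 1.57], [0, 2.5], [-1.57, 4.71], [0.05, 1.97], [-2.85, 2.85]. Speed limits (rad/s): [2.79, 2.79, 3.14, 3.14, 3.14, 3.14, 3.14].

### API

Orientations are given as a unit quaternion [x, y, z, w].
In Python, from bench import move_ptp, movel, move_j, move_gripper, pause, inverse_kinematics, read_camera, camera_params, MotionError, sign_off, look_for, tip_of, read_time_s, read_qpos, read_joint_vel, read_effort, read_eef_pos, read_tcp_rot, read_ft_force, read_ft_torque, read_finger_gap, read_grasp_force gives the robot as it stands. Calls block until the motion is done:
- move_ptp(position, orientation): joint-space move of the TCP to a pose.
- movel(position, orientation=None, speed=0.15): straight line of the TCP; orientation=None keeps the orientation; speed is the mean speed in m/s.
- move_j(angles): joint-space move.
- move_gripper(opening, effort=None): finger opening in m; effort is the grip in N (None keeps the last); returns when the fingers have stopped.
- pause(seconds).
- inverse_kinematics(position, orientation): joint angles nearest the present ones, or None.
- read_camera(name): name is "scene" or "top"; returns the picture (400x640x3 uint8, red, green, blue); there is no depth.
- camera_params(name): a dict with "K" (3x3 intrinsics, pixels), "dist_coeffs" ([k1, k2, p1, p2, k3] as OpenCV has them; the pictures are not rectified), "camera_from_world" (4x4, takes a point from world to camera coordinates). Camera axes: x right, y down, z forward; pixel columns grow to the right and rows downward; lengths in m; the calibration is good to about 2 mm. A picture is of the moment at which its call begins. camera_params takes no time and is no camera call.
A pose or a line that the arm cannot do raises MotionError and nothing moves.
- sign_off(): hands the job in; it is judged then, once.
Trained networks look in the newest picture that a camera, given by its name, has taken for a name from the list of things; names that differ only in an ending like _2 or _b are one class to them, and where a whole thing is asked for, a point or a joint stands for the part that bears it (a point fixed in the world has none). Each returns a list of dicts, best first, with "confidence" (0 to 1); they miss things now and then, are a little off and sometimes report something else, mostly with a low value. They report only what shows in the picture. A call takes as long as a camera call.
- look_for(camera, name): "at" ([column, row] in pixels, amid what is visible of it).
- tip_of(camera, name): "at" ([column, row] in pixels: a listed point, or the origin of a listed thing).
Readings, each from a call of its own:
- read_time_s(): time.
- read_qpos(): joint angles.
- read_joint_vel(): joint speeds.
- read_effort(): joint torques, N m.
- read_eef_pos(): TCP position.
- read_tcp_rot(): TCP orientation.
- read_ft_force(): force on the tool from outside, world axes, zero at the start.
- read_ft_torque(): the same for the moment, N m.
- read_finger_gap(): finger opening in m.
- read_grasp_force(): force on a finger pad.
Only numpy, scipy, OpenCV 4.12 (cv2) and the standard library are available. Lean on these libraries where they do the work, as an engineer would, in place of code of your own. Each camera call takes 0.05 s, during which the arm holds its last target. There are 200 camera calls.

### The job

On the inspection station, push the sliding carrier so that the middle of the red mark on the white dish stands under the tip of the fixed yellow pointer and rest it there for a second, then step it on until the middle of the blue mark is under the tip and leave it there. Last, slide the amber light shield fully shut. Do not bump the pointer stand, and leave the bottle, petri dish and slide box where they are.

Things in the scene. Friction and masses are not known exactly. Their poses are not given: they have to be found in the camera images.
- station: Fixed white base plate, 220 x 200 x 22 mm. Origin on the bench under its middle; x points away from the robot (turned up to 16 degrees), y left, z up. All slides run along these axes. The shield's rail (10 mm wide, 72 to 79 mm above the bench) runs along y at x = -108 mm, with 14 mm posts at y = -217 and 117 mm; the carrier passes below it.
- carrier (a joint): Slide of the grey carrier plate along the station's x, in m: grows away from the robot, range -0.060 to 0.042, 0 = centred on the base. It stays where it is left; about 3 N moves it, plus 15 N per m/s. The plate is 120 x 116 mm, its top face 52 mm above the bench, and bears the white dish and, on its near end, the finger pocket.
- dish: White round dish on the carrier, 92 mm across, 6 mm thick; origin under its centre, z up. Four flat coloured marks, each 16 mm across, lie 24 mm from its centre at 90 degrees: red on its +x, black +y, blue -x, green -y. How it is turned differs from start to start; it is stiff and does not turn when the carrier is pushed.
- cross (a joint): Cross slide below the carrier, along the station's y, in m: grows to the left, range -0.042 to 0.042, 0 = centred. It carries the carrier with it. It stays where it is left; about 3 N moves it, plus 15 N per m/s.
- pocket (a point): Centre of the floor of the finger pocket, 210 mm from the dish's centre towards the robot (station -x). A square orange rim, open above: inside 56 x 56 mm, sides along the station's x and y, walls 8 mm thick, 20 mm tall; floor 52 mm above the bench. Shut fingertips put into it push the carrier any way by its walls; a wall can also be pinched from above.
- red_mark (a point): Centre of the red mark, on the dish's top face 59 mm above the bench. It moves with carrier and cross slide.
- blue_mark (a point): Centre of the blue mark, on the dish's top face 59 mm above the bench, 48 mm from the red one. It moves with carrier and cross slide.
- pointer_tip (a point): Tip of the fixed yellow needle, 70 mm above the bench, 11 mm above the marks. It slants down from the arm of the white stand on the left (station +y) side. Its place on the station differs a little from start to start.
- shield (a joint): Slide of the amber light shield along the station's y, in m: 0 = fully shut against its stop, up to 0.10 = open to the right (-y). About 2 N moves it, plus 8 N per m/s; it stays where it is left.
- shield_grip (a point): Centre of the top of the shield's green grip bar: upright, 16 x 16 mm, 79 to 145 mm above the bench, at the right end of the amber panel (140 mm long, 6 mm thick, 79 to 125 mm above the bench). Pushed to the left (station +y) by its right face, it shuts the shield. It comes to its stop with the bar's centre at station y = -78 mm.
- pointer_stand: White stand that bears the pointer; origin on the bench directly below the tip, axes like the station's within 5 degrees. Column 45 x 40 mm, 210 mm tall, 165 mm to the left (+y) of the tip; its arm, 162 to 188 mm above the bench, ends 65 mm to the left of the tip. Fixed; not to be bumped.
- oil_bottle: Small amber bottle, 36 mm across, 85 mm tall, loose; origin under its base. To be left alone.
- petri: Closed petri dish, 90 mm across, about 18 mm tall, loose; origin under its base. To be left alone.
- slide_box: Blue slide box, 85 x 100 x 32 mm, loose; origin under its base. To be left alone.

How it is judged:
On the way, in this order (a step that is already met when the one before it is completed fails the run):
1. The red mark is brought to rest under the pointer's tip (centre within 7 mm, seen from above) and stays there half a second (horizontal distance between red_mark and pointer_tip below 0.007 m and velocity of joint carrier between -0.008 and 0.008 m/s and velocity of joint cross between -0.008 and 0.008 m/s), for 0.5 s.
2. Then the blue mark is brought to rest under the pointer's tip (centre within 7 mm) with the shield still open (horizontal distance between blue_mark and pointer_tip below 0.007 m and velocity of joint carrier between -0.008 and 0.008 m/s and velocity of joint cross between -0.008 and 0.008 m/s and value of joint shield above 0.02 m), for 0.3 s.
3. Then the shield is slid shut (within 6 mm of its stop) (value of joint shield below 0.006 m), for 0.2 s.
At the end, for the whole second after the job is handed in: The blue mark's centre is within 7 mm of the pointer's tip, seen from above, with the carrier at rest, and the shield is within 6 mm of fully shut (horizontal distance between blue_mark and pointer_tip below 0.007 m and velocity of joint carrier between -0.008 and 0.008 m/s and velocity of joint cross between -0.008 and 0.008 m/s and value of joint shield below 0.006 m); the robot touches nothing.
It fails at once if The pointer stand is bumped (more than 5 N) (contact force between pointer_stand and anything else above 5 N).
It fails at once if The bottle is shifted by more than 20 mm (distance of oil_bottle from where it was at the start of the episode above 0.02 m).
It fails at once if The petri dish is shifted by more than 20 mm (distance of petri from where it was at the start of the episode above 0.02 m).
It fails at once if The slide box is shifted by more than 20 mm (distance of slide_box from where it was at the start of the episode above 0.02 m).
It also fails if it takes over 51 s, if anything falls off the work surface, if the arm or the gripper's body presses on something with over 40 N, if the wrist force passes 120 N, or if a joint passes its speed limit or range.

## Working session

There is one attempt and no reset: what is moved stays moved. The work goes in short steps, each a Python script; the robot and the scene stay as the last script left them, time stands still between calls to the robot, and variables do not carry over. Pictures are saved under pics/ and viewed, at most 10 in all, crops included, and the job is handed in when it is done.

```bash
mkdir -p pics; cat > h.py <<'E'
import numpy as np, cv2
from bench import *
def ray(cam,px):
    P=camera_params(cam);K=np.array(P["K"]);d=np.array(P["dist_coeffs"]);T=np.array(P["camera_from_world"])
    u=cv2.undistortPoints(np.array([[px]],float),K,d)[0,0]
    R=T[:3,:3];c=-R.T@T[:3,3];return c,R.T@np.array([u[0],u[1],1])
def at(cam,px,z):
    c,r=ray(cam,px);return (c+r*(z-c[2])/r[2])
def proj(cam,p):
    P=camera_params(cam);T=np.array(P["camera_from_world"])
    return cv2.projectPoints(np.array([p],float),cv2.Rodrigues(T[:3,:3])[0],T[:3,3],np.array(P["K"]),np.array(P["dist_coeffs"]))[0][0,0]
Z=dict(pocket=.052,red_mark=.059,blue_mark=.059,pointer_tip=.070,shield_grip=.145,dish=.052,station=0,pointer_stand=0,oil_bottle=0,petri=0,slide_box=0)
def shot(name,fn):
    im=read_camera(name);cv2.imwrite(fn,cv2.cvtColor(im,cv2.COLOR_RGB2BGR));return im
E
python3 - <<'E'
from h import *
for c in("top","scene"):
    shot(c,f"pics/{c}0.png")
    P=camera_params(c);T=np.array(P["camera_from_world"]);print(c,"cam at",(-T[:3,:3].T@T[:3,3]).round(3))
    for n,z in Z.items():
        print(n,[(np.round(d["at"],1).tolist(),round(d["confidence"],2),at(c,d["at"],z)[:2].round(4).tolist()) for d in tip_of(c,n)[:2]])
print(read_time_s(),read_tcp_rot(),read_eef_pos())
E
```

```text
top cam at [0.565 0.056 0.922]
pocket [([285.9, 290.7], 0.73, [0.434, 0.1455])]
red_mark [([299.4, 185.9], 0.83, [0.662, 0.1186]), ([388.9, 194.6], 0.32, [0.644, -0.0783])]
blue_mark [([306.3, 206.2], 0.77, [0.6173, 0.1029])]
pointer_tip [([312.1, 172.3], 0.63, [0.6908, 0.0905])]
shield_grip [([384.1, 234.9], 0.75, [0.5568, -0.0548])]
dish [([300.6, 197.0], 0.78, [0.6381, 0.1162])]
station [([313.3, 175.8], 0.71, [0.6928, 0.0904])]
pointer_stand [([319.0, 176.9], 0.86, [0.6903, 0.0769])]
oil_bottle [([434.4, 258.5], 0.76, [0.5017, -0.1914])]
petri [([388.4, 198.3], 0.81, [0.6407, -0.0862])]
slide_box [([185.0, 239.8], 0.71, [0.5407, 0.388])]
scene cam at [1.263 0.362 0.7  ]
pocket [([376.1, 192.7], 0.81, [0.4333, 0.1627])]
red_mark [([326.6, 240.6], 0.58, [0.6702, 0.1179])]
blue_mark []
pointer_tip [([311.6, 236.8], 0.95, [0.6843, 0.0854])]
shield_grip [([282.9, 167.3], 0.8, [0.5566, -0.0588])]
dish [([327.0, 235.3], 0.86, [0.6468, 0.1088])]
station [([309.2, 261.8], 0.63, [0.7004, 0.0871])]
pointer_stand []
oil_bottle [([253.8, 191.4], 0.49, [0.5224, -0.1844])]
petri [([257.9, 227.3], 0.71, [0.6506, -0.0899])]
slide_box [([440.0, 261.4], 0.56, [0.5602, 0.377])]
1.2 [ 9.73567538e-01  2.28399319e-01 -4.02491836e-07 -1.13403061e-05] [ 0.28905765 -0.58218249  0.25026837]
```

View pics/top0.png

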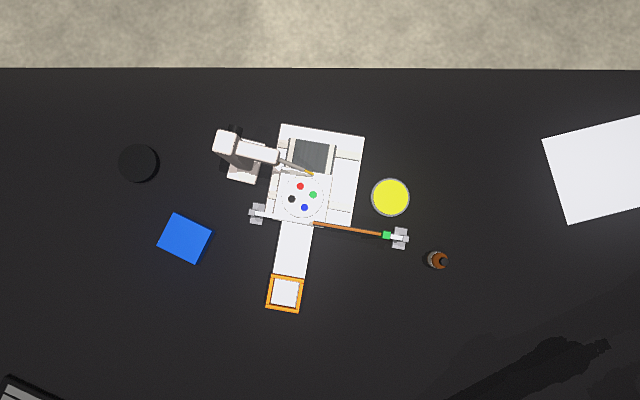

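View pics/scene0.png

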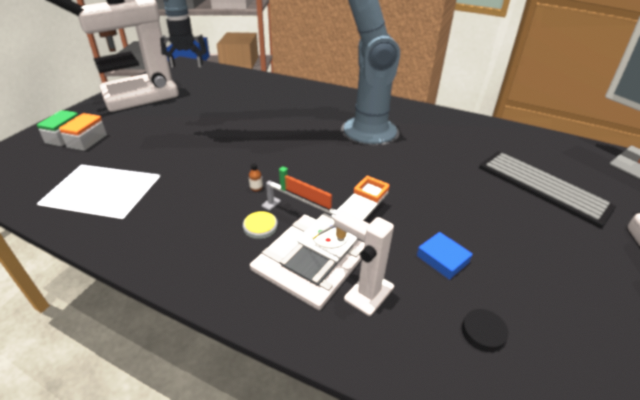

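```bash
cat >> h.py <<'E'
def cent(im,col,win):
    x0,x1,y0,y1=win;h=cv2.cvtColor(im,cv2.COLOR_RGB2HSV)[y0:y1,x0:x1].astype(int);H,S,V=h[...,0],h[...,1],h[...,2]
    lo,hi={'red':(-8,8),'blue':(105,130),'green':(45,80),'orange':(8,22)}[col]
    Hs=np.where(H>170,H-180,H);m=(Hs>=lo)&(Hs<=hi)&(S>70)&(V>50)
    w=m*S; ys,xs=np.mgrid[y0:y1,x0:x1]
    return (np.array([(w*xs).sum(),(w*ys).sum()])/max(w.sum(),1)),m
E
python3 - <<'E'
from h import *
im=cv2.cvtColor(cv2.imread("pics/top0.png"),cv2.COLOR_BGR2RGB)
W=(278,325,178,222)
for c in('red','blue','green'):
    w=W if c!='red' else (285,308,178,194)
    p,m=cent(im,c,w);print(c,p.round(2),m.sum(),at("top",p,.059)[:2].round(4))
p,m=cent(im,'orange',(255,315,265,325));print('rim',p,at("top",p,.072)[:2])
ys,xs=np.nonzero(m);r=cv2.minAreaRect(np.array([at("top",(x+255,y+265),.072)[:2]*1000 for x,y in zip(xs,ys)],np.float32));print(r)
g,m=cent(im,'green',(375,400,225,245));print('grip',g,at("top",g,.145))
a=cv2.resize(im[120:320,255:420],None,fx=3.5,fy=3.0,interpolation=cv2.INTER_CUBIC)
t=cv2.resize(im[155:215,270:345],(800,600)[:2] if 0 else (750,600),interpolation=cv2.INTER_CUBIC)
cv2.imwrite("pics/t.png",t[...,::-1])
s=cv2.imread("pics/scene0.png")[210:280,280:370];cv2.imwrite("pics/s.png",cv2.resize(s,(770,600),interpolation=cv2.INTER_CUBIC))
E
```

```text
red [299.81 185.71] 42 [0.6624 0.1177]
blue [303.94 206.92] 43 [0.6157 0.1081]
green [312.57 194.06] 41 [0.6441 0.0894]
rim [283.8219193  293.63162271] [0.43085619 0.14774989]
((432.5485534667969, 147.17745971679688), (73.2563705444336, 73.75051879882812), 80.70020294189453)
grip [384.95921709 234.5062383 ] [ 0.55755569 -0.05649577  0.145     ]
```

View pics/t.png

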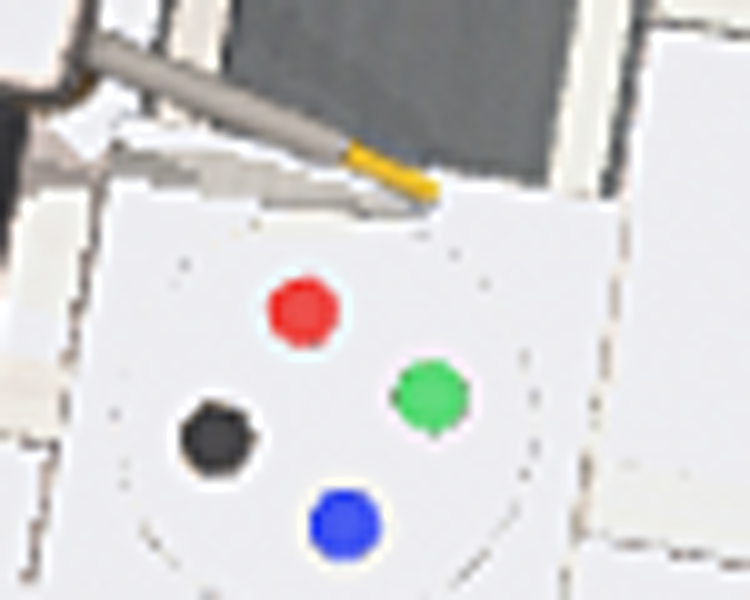

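View pics/s.png

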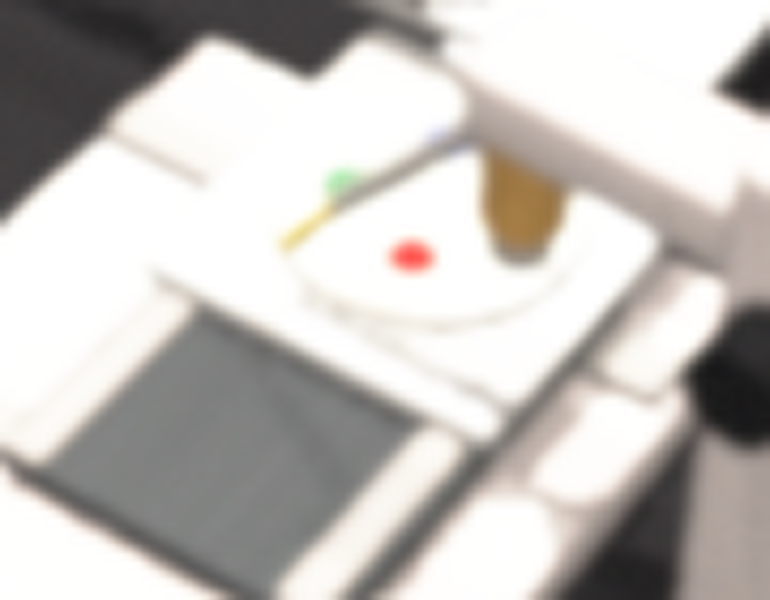

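```bash
cat > geo.py <<'E'
from h import *
from scipy.spatial.transform import Rotation as R
yaw=np.deg2rad(-9.35);ex=np.array([np.cos(yaw),np.sin(yaw)]);ey=np.array([-ex[1],ex[0]])
def quat(a): # tool down, tool y axis at world angle a
    y=np.array([np.cos(a),np.sin(a),0]);z=np.array([0,0,-1.]);return R.from_matrix(np.c_[np.cross(y,z),y,z]).as_quat()
E
python3 - <<'E'
from geo import *
t=at("top",(313.2,173.7),.07)[:2];s=at("scene",(312.6,238.2),.07)[:2];print("tip",t,s,t-s)
red=np.array([.6624,.1177])
for w in((315,308),): pass
im=cv2.cvtColor(cv2.imread("pics/scene0.png"),cv2.COLOR_BGR2RGB)
p,m=cent(im,'red',(318,336,232,248));print("red scene",p,m.sum(),at("scene",p,.059)[:2])
tip=t;blue=np.array([.6157,.1081]);pk=np.array([.4325,.1472]);
st=np.array([.695,.089])
for n,p in(("red",tip-red),("blue",tip-blue),("grip",np.array([.5575,-.0565])-st),("pk",pk-st)):print(n,p@ex,p@ey)
w=pk-.032*ex
for k in(0,np.pi):
  for d in(0*ex,tip-red,tip-blue):
    for z in(.076,.15):
      print(k,z,np.round(inverse_kinematics([*(w+d),z],quat(yaw+k)),2))
for a in(0,np.pi/2,-np.pi/2,np.pi):print(a,np.round(inverse_kinematics([.55,-.09,.119],quat(yaw+a)),2))
E
```

```text
tip [0.68773005 0.08806954] [0.68748807 0.08953634] [ 0.00024197 -0.0014668 ]
red scene [327.81964388 239.41815049] 15 [0.66536051 0.11893063]
red 0.029807430859482818 -0.025121556096397244
blue 0.07432732580296687 -0.008061985345023143
grip -0.11203456753469797 -0.1659058639027361
pk -0.2684679679096653 0.01477972281387277
0 0.076 [ 0.44  0.41 -0.99  2.2   0.5   0.77 -1.04]
0 0.15 [ 0.45  0.2  -0.96  2.16  0.21  0.88 -0.8 ]
0 0.076 [ 0.45  0.41 -0.91  2.17  0.47  0.77 -0.93]
0 0.15 [ 0.44  0.22 -0.87  2.13  0.21  0.88 -0.72]
0 0.076 [ 0.38  0.48 -0.85  2.07  0.5   0.81 -0.93]
0 0.15 [ 0.4   0.32 -0.84  2.03  0.3   0.92 -0.77]
3.141592653589793 0.076 [ 0.63  0.57 -1.24  2.2   0.72  0.88  1.92]
3.141592653589793 0.15 [ 0.67  0.3  -1.22  2.16  0.36  0.91  2.22]
3.141592653589793 0.076 [ 0.7   0.61 -1.24  2.17  0.76  0.91  1.98]
3.141592653589793 0.15 [ 0.74  0.35 -1.22  2.12  0.42  0.94  2.26]
3.141592653589793 0.076 [ 0.67  0.73 -1.24  2.06  0.85  1.    1.95]
3.141592653589793 0.15 [ 0.69  0.51 -1.23  2.02  0.57  1.02  2.15]
0 [ 0.46  0.41 -0.44  1.91  0.22  0.87 -0.25]
1.5707963267948966 [ 0.56  0.43 -0.56  1.9   0.29  0.89  1.27]
-1.5707963267948966 [ 0.27  0.38 -0.21  1.92  0.1   0.86 -1.73]
3.141592653589793 [-0.89  0.91  1.37  1.97 -0.99  1.18 -2.41]
```

```bash
python3 - <<'E'
from geo import *
pk=np.array([.4325,.1472]);w=pk-.032*ex;q=quat(yaw)
move_gripper(.045,40)
move_ptp([*w,.2],q);print(read_time_s())
movel([*w,.110],q)
movel([*w,.076],q,speed=.06);print(read_ft_force(),read_eef_pos())
move_gripper(0,40);print(read_finger_gap(),read_grasp_force(),read_ft_force(),read_time_s())
im=shot("top","pics/g.png");shot("scene","pics/g2.png")
for c,wd in(('red',(285,308,178,194)),('blue',(278,325,178,222))):
  p,m=cent(im,c,wd);print(c,p,m.sum(),at("top",p,.059)[:2])
E
```

```text
4.3083
[-1.13203689 -0.50061344 -0.99625607] [0.40083332 0.15260546 0.07586007]
0.0066324498987774365 42.009292244911194 [ 0.11811222 -0.20286236  2.6743033 ] 6.2
red [299.84314007 185.62916188] 41 [0.66261897 0.11765859]
blue [303.94545208 206.8624797 ] 43 [0.61584256 0.10806195]
```

View pics/g.png

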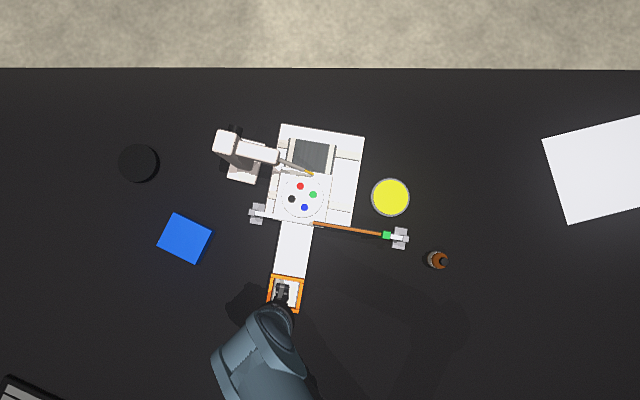

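The near wall is pinched (gripper at about (285,290)), and the marks haven't moved. Next I drag the red mark to the tip.

```bash
python3 - <<'E'
from geo import *
tip=np.array([.6876,.0885]);red=np.array([.6625,.1177]);blue=np.array([.6158,.1081]);grn=np.array([.6441,.0894])
p=read_eef_pos();q=quat(yaw)
def go(d):
    c=read_eef_pos()[:2];n=np.linalg.norm(d)
    movel([*(c+d),p[2]],q,speed=.05);pause(.3)
go(tip-red)
for k in range(2):
    im=shot("top",f"pics/r{k}.png")
    b=at("top",cent(im,'blue',(270,350,165,225))[0],.059)[:2];g=at("top",cent(im,'green',(290,350,160,225))[0],.059)[:2]
    r=red+((b-blue)+(g-grn))/2
    print(b-blue,g-grn,"err",tip-r,read_ft_force(),read_eef_pos(),read_time_s())
    if np.linalg.norm(tip-r)<.002: break
    if k==0: go(tip-r)
a=cv2.resize(im[145:205,275:350],(750,600),interpolation=cv2.INTER_CUBIC);cv2.imwrite("pics/rz.png",a[...,::-1])
E
```

```text
[ 0.02514828 -0.02888638] [ 0.02525469 -0.02883009] err [-0.00010148 -0.00034177] [-1.15970634  3.59207201  2.58007627] [0.42641764 0.12345098 0.07636055] 7.575
```

View pics/rz.png

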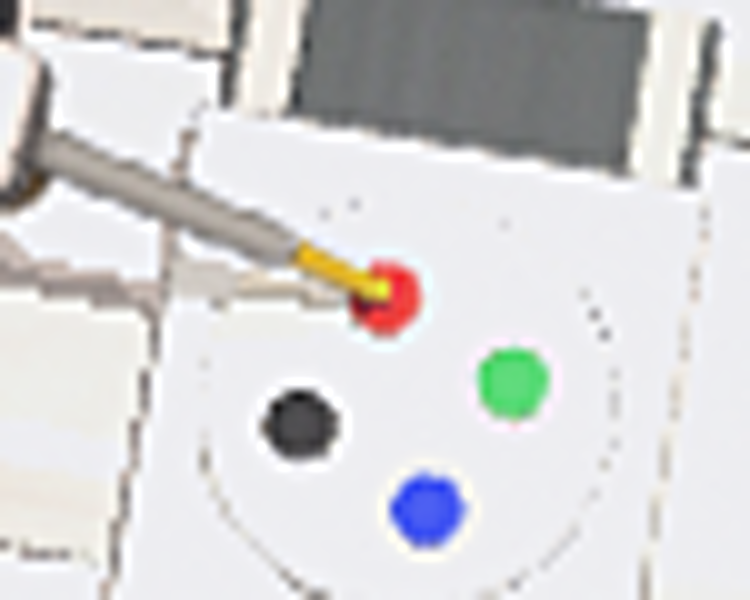

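The tip at about (384,290) in the crop sits over the red mark's centre at about (386,298), so it's within 2 mm. I'll let it rest there, then step to blue.

```bash
python3 - <<'E'
from geo import *
tip=np.array([.6876,.0885]);blue=np.array([.6158,.1081]);grn=np.array([.6441,.0894]);red=np.array([.6625,.1177])
pause(1.0)
p=read_eef_pos();q=quat(yaw)
movel([*(p[:2]+red-blue),p[2]],q,speed=.05);pause(.3)
for k in range(2):
    im=shot("top",f"pics/b{k}.png")
    g=at("top",cent(im,'green',(290,350,140,225))[0],.059)[:2]
    e=tip-(blue+g-grn);print("err",e,read_ft_force(),read_eef_pos(),read_time_s())
    if np.linalg.norm(e)<.002 or k: break
    c=read_eef_pos();movel([*(c[:2]+e),p[2]],q,speed=.05);pause(.3)
pause(.5)
c=read_eef_pos();move_gripper(.04);movel([*c[:2],.2],q)
im=shot("top","pics/b9.png");shot("scene","pics/b9s.png")
print(tip-(blue+at("top",cent(im,'green',(290,350,140,225))[0],.059)[:2]-grn),read_time_s())
g=cent(im,'green',(375,400,225,245))[0];print("grip",at("top",g,.145))
a=cv2.resize(im[140:260,270:430],(800,600),interpolation=cv2.INTER_CUBIC);cv2.imwrite("pics/bz.png",a[...,::-1])
E
```

```text
err [0.00018671 0.00308779] [-1.81461438 -2.78476569  7.89431249] [0.47274949 0.12978678 0.07627287] 10.0333
err [0.00019504 0.00308827] [-1.44819658 -2.29119098  7.444068  ] [0.47273526 0.12973653 0.07625575] 10.6333
[0.00019208 0.00308853] 12.625
grip [ 0.55754267 -0.05661247  0.145     ]
```

View pics/bz.png

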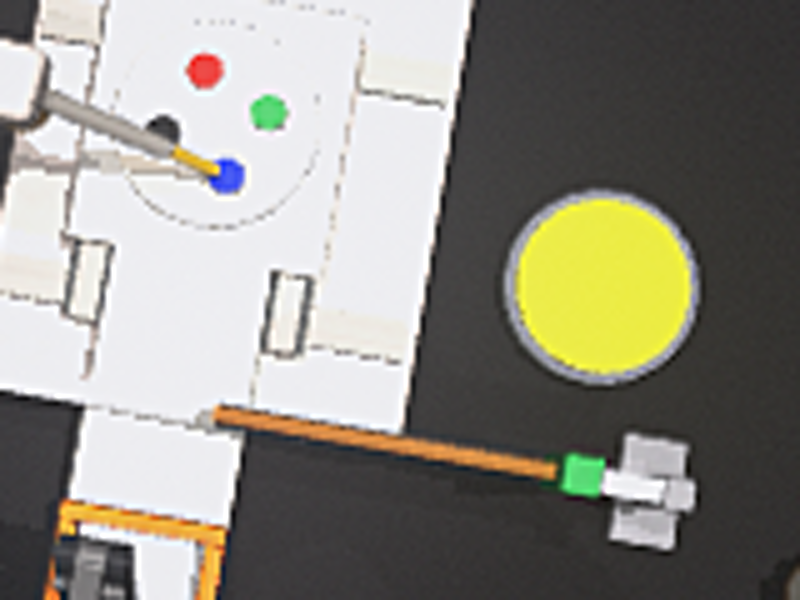

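The blue mark sits about 3–4 mm right of the tip: the hand stopped short in y and never made the correction. I'll regrip and correct, stepping the command instead of the measured position.

```bash
python3 - <<'E'
from geo import *
tip=np.array([.6876,.0885]);blue=np.array([.6158,.1081]);grn=np.array([.6441,.0894])
q=quat(yaw);c=np.array([.47274,.12976])
print(read_eef_pos(),read_ft_force())
movel([*c,.11],q);movel([*c,.076],q,speed=.06);move_gripper(0,40)
print(read_eef_pos(),read_ft_force(),np.round(read_qpos(),3))
cmd=c.copy();e=np.array([0,.0035])
for k in range(4):
    cmd=cmd+e;movel([*cmd,.076],q,speed=.02);pause(.3)
    im=read_camera("top");g=at("top",cent(im,'green',(290,350,140,225))[0],.059)[:2]
    e=tip-(blue+g-grn);print("err",e,cmd,read_eef_pos(),read_ft_force(),read_time_s())
    if np.linalg.norm(e)<.0012: break
E
```

```text
[0.47170582 0.12945402 0.19873318] [-0.31020108  0.0285482   0.51105311]
[0.47296312 0.1299047  0.07641536] [-0.04694855 -0.26002673  1.71586279] [ 0.337  0.45  -0.786  2.073  0.448  0.791 -0.885]
err [-0.00045878  0.00019985] [0.47274 0.13326] [0.47346225 0.13309182 0.07629987] [ 1.57933958 -2.63101621  4.98808336] 15.1583
```

```bash
python3 - <<'E'
from geo import *
q=quat(yaw);c=read_eef_pos()
pause(.3);move_gripper(.04);movel([*c[:2],.11],q,speed=.08);movel([*c[:2],.22],q);move_gripper(0)
b=np.array([.5575,-.0566]);s=b-.032*ey
move_ptp([*s,.22],q);movel([*s,.124],q);f0=np.array(read_ft_force())
print(read_eef_pos(),f0,read_time_s())
t=0.085;movel([*(s+t*ey),.124],q,speed=.06)
while t<.118:
    f=(np.array(read_ft_force())-f0)[:2]@ey;print(round(t,4),f.round(2),read_eef_pos().round(4) if hasattr(read_eef_pos(),'round') else read_eef_pos())
    if abs(f)>9:break
    t+=.003;movel([*(s+t*ey),.124],q,speed=.03)
pause(.2);print(t,read_time_s())
im=shot("top","pics/s1.png")
g=cent(im,'green',(330,400,200,245))[0];print("grip",(at("top",g,.145)[:2]-b)@ey)
E
```

```text
[ 0.55312935 -0.08742956  0.124848  ] [ 0.65930004 -0.43318256  0.41310226] 19.525
0.085 -0.47 [ 0.5658 -0.0037  0.1238]
0.088 -1.12 [ 0.5663 -0.0014  0.1237]
0.091 -0.93 [0.5669 0.0017 0.1238]
0.094 -1.51 [0.5675 0.005  0.124 ]
0.097 -1.75 [0.5681 0.0078 0.124 ]
0.1 -5.59 [0.5681 0.0079 0.1239]
0.103 -9.8 [0.5681 0.008  0.1239]
0.10300000000000002 22.7917
grip 0.873066229406495
```

```bash
python3 - <<'E'
from geo import *
q=quat(yaw);p=np.array(read_eef_pos())
r=p[:2]-.03*ey;movel([*r,.124],q);movel([*r,.25],q);move_ptp([.42,-.25,.28],q);pause(.3)
im=shot("top","pics/f.png")
b=np.array([.5575,-.0566])
for w in((335,375,215,240),):
    g,m=cent(im,'green',w);print(g,m.sum(),(at("top",g,.145)[:2]-b)@ey)
tip=np.array([.6876,.0885]);blue=np.array([.6158,.1081]);grn=np.array([.6441,.0894])
print(tip-(blue+at("top",cent(im,'green',(310,335,150,180))[0],.059)[:2]-grn),read_ft_force(),read_time_s())
a=cv2.resize(im[120:270,230:430],(800,600),interpolation=cv2.INTER_CUBIC);cv2.imwrite("pics/fz.png",a[...,::-1])
E
```

```text
[341.80669032 227.07663457] 69 0.0858236524775399
[-3.80667804e-04  4.35270180e-05] [ 0.55974247 -1.03667302 -0.27024042] 25.6167
```

View pics/fz.png

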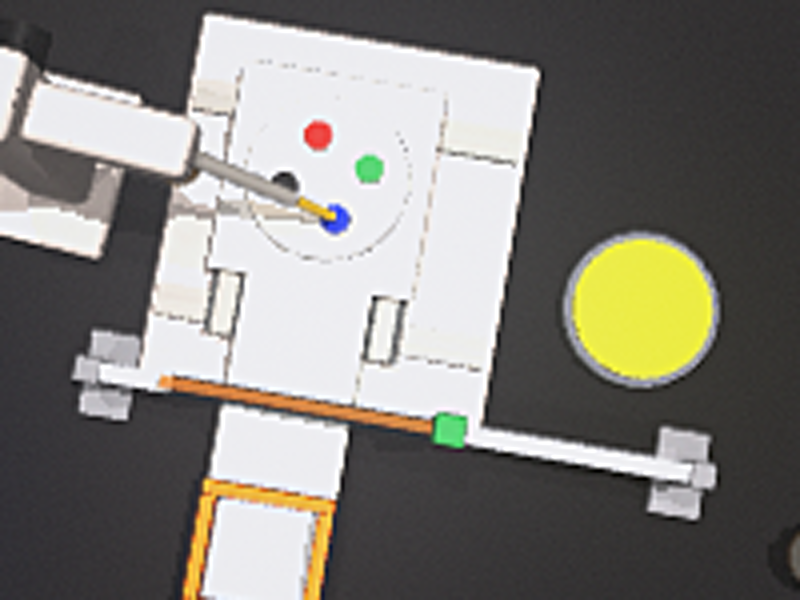

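The picture shows the blue mark under the tip (about (333,217) in the crop). The grip bar is at (450,430), which matches the stop when measured between the posts. The hand is clear of everything.

```bash
python3 -c "
from bench import *
print(sign_off())"
```

```text
the job is handed in; nothing more can be done
None
```

I handed the job in at about 26 s of the 51 s allowed, but `sign_off` returned no verdict. By my last picture, red rested under the pointer tip for over a second, blue is under it now (within about 1 mm), and the shield is shut against its stop.

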